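# Draw a breakfast-bar ledge joint closed with a turnbuckle seam puller

### The arm

A 7-joint arm with a two-finger parallel gripper is mounted at the origin on the work surface. World frame = base frame: x ahead of the robot, y to its left, z up, the work surface at z = 0. Lengths are in m, angles in rad, forces in N, time in s.
With the tool pointing down it reaches from about 0.375 to 0.925 m from the base axis. Payload 3.1 kg.
Tool frame: the origin (TCP) lies at the very end of the fingers, on their centre line; the grasp point (between the pads) lies 19 mm behind it; z points along the fingers, y is the line along which they close (so a half turn about z gives the same grasp; the last joint's range is limited). The gripper opens to 85 mm and grips with 20 to 120 N. Pads are 22 mm wide; open, the fingers measure 114 mm over their backs; the gripper's body (76 mm by 85 mm) begins 54 mm behind the grasp point. The pads swing forward as they close: fully open they stand 13 mm farther back than shut.
Start: joints at [1.071, 0.383, 0.044, 1.598, -0.018, 1.161, -0.05], TCP at [0.254, -0.598, 0.231] pointing down, gripper open.
Joint ranges: [-2.61, 2.61], [-0.41, 2.15], [-1.48, 1.57], [0, 2.5], [-1.57, 4.71], [0.05, 1.97], [-2.85, 2.85]. Speed limits (rad/s): [2.79, 2.79, 3.14, 3.14, 3.14, 3.14, 3.14].

### API

Orientations are given as [roll, pitch, yaw] about the fixed x, y, z axes, in that order (R = Rz(yaw) Ry(pitch) Rx(roll)).
In Python, from rig import bot gives the robot as it stands.
- The arm moves only by the tool step_arm, never from a script. Its argument "steps" is a list of rows, each an object of numbers: "tx", "ty", "tz": the shift along the tool's x, y, z in m; "yaw": the turn about the tool's z in rad. A call has 1 to 10 rows; each row is the pose to reach, as a shift and turn from the pose commanded when the call began, along the tool's axes at that moment; what a row does not reach only later rows make up. A row lasts 1/12 s, in which the tool goes at most 41.7 mm and 7.16 degrees, less where a joint would pass 70% of its speed; a pose out of reach is approached as far as the arm can. A call with a gripper value outside its range is refused whole. "grip" is the closure, from 0 (fully open) to 1 (shut), set as the call begins (left out, the last holds). The fingers move at their own pace and stop on an object; "squeeze" is the grip in N (left out, the last holds). Time passes only in rows, so rows that repeat a pose let the fingers close. It gives the time, the measured TCP pose, the force, the opening and the grip force at its end, in the units of the state.
- bot.get_obs(): the state, without advancing time (a new reading comes with each control period).
- bot.grab_frame(name): name is "scene" or "side" or "wrist"; returns a dict with "frame" (384x512x3 uint8, red, green, blue), "fx", "fy", "cx", "cy" (pixels), "cam_to_world" (4x4, takes a point from camera to world coordinates); the wrist camera has in their place "mount" (4x4, takes a point from camera to tool coordinates, whose origin is the TCP and whose axes are the flange's). Camera axes: x right, y down, z forward; pixel columns grow to the right and rows downward; lengths in m; the calibration is good to about 2 mm. A picture is of the moment at which its call begins: read the wrist's pose just before it. There is no depth.
- bot.hand_in(): hands the job in; it is judged then, once.
The state is a dict: "time": time; "qpos": joint angles; "joint_velocities": joint speeds; "joint_torque": joint torques, N m; "tcp_pos": TCP position; "tcp_rot": TCP orientation; "force": force on the tool from outside, world axes, zero at the start; "moment": the same for the moment, N m; "finger_gap": finger opening in m; "gripper_force": force on a finger pad.
Only numpy, scipy, OpenCV 4.12 (cv2) and the standard library are available. Lean on these libraries where they do the work, as an engineer would, in place of code of your own. Each camera call takes 0.05 s, during which the arm holds its last target. There are 200 camera calls.

### The job

The two lengths of stone ledge are to be pulled together with the seam puller standing on them. Lower its raised turnbuckle until the rod lies fully down in the slotted lug with the ball head behind it, then turn the turnbuckle by its spokes, tops going away from the robot, until the seam is closed and the screw is snug, without overtightening so far that the suction pads strain. Leave the turnbuckle down and tight, let go of everything, and do not disturb the other things on the counter.

Things in the scene. Friction and masses are not known exactly. Their poses are not given: they have to be found in the camera images.
- ledge: The fixed length of stone ledge: pale slab 240 mm deep (x), 340 mm long (y from -340 to 0), 20 mm thick, lying on the counter. Origin: counter level, middle of its seam edge. Its y runs along both lengths, from the fixed to the loose one, level; its x points away from the robot. The screw axis lies 86 mm above the counter, over the line x = 0.
- slab_edge (a point): Top of the seam edge, mid-depth, of the loose length of ledge (same section, 340 mm long, on the +y side). It slides only along the ledge's y, drawn by the ball head pulling on the lug. The seam starts 3.5 to 6 mm open; closed, this point is at (0, 0, 20 mm) in the ledge's frame.
- hinge_pin (a point): Centre of the hinge pin, 86 mm above the counter, between two cheeks on the fixed length's suction shoe (100 mm rubber pad), about 95 mm on the -y side of the seam. The turnbuckle swings about it in the vertical plane through the ledge's y, with a stiff hinge that stays where it is left.
- swing (a joint): Angle of the turnbuckle above level, rad: 0 fully down (the stop), starts at 0.4 to 0.8. Lowering takes a few N at the rod.
- star (a point): Centre of the turnbuckle body's hub, on the screw axis, 92 to 97 mm from the hinge pin. Body: open steel frame 85 mm long, its end nuts 30 mm thick; hub 33 mm across, 20 mm wide, with four round spokes 10 mm thick, 90 degrees apart, ending in 16 mm balls centred 46 mm from the axis. Its y is the screw axis; the spokes point along its +x, -x, +z, -z.
- screw (a joint): Turn of the turnbuckle body, rad, 0 with both rods fully out. With the turnbuckle down, a spoke points straight up at 0 and at every 1.571; it grows, and each rod draws in 1.25 mm per rad, as the tops move away from the robot (ledge's +x). Starts at 0.2 to 1.77, gets tight somewhere between 4.8 and 7.2. Self-locking. Running free it needs under 6 N, pushing square to a spoke 40 mm from the axis.
- rod_grip (a point): Grip point on the free threaded rod, 12 mm thick, on its axis, between body and lug, about 163 mm from the hinge pin (up to 5 mm less as the rod starts drawn in). About 30 mm of bare rod here. The rod does not turn.
- ball (a point): Centre of the 24 mm ball head near the free rod's end, about 54 mm beyond the grip point. Down, it lies behind the lug (on its far, +y side) with a few mm of slack before it bears on it.
- slot (a point): Centre of the slotted lug on the loose length's suction shoe, at axis height: two horns 12 mm thick along y, 16 mm apart, 12 mm above the axis; the rod drops between them. The pull shears the shoe on its rubber pad: 91 mm from slab_edge unloaded, less when pulled. Once the seam is closed the push on a spoke climbs 2 to 4 N per 0.1 rad. Snug: 12 to 18 N, 40 mm from the axis; 25 N is too much for the pad.
- tub: Filler tub, 64 mm across, 75 mm high, on the fixed length. Leave alone.
- knife: Putty knife, 200 mm, lying on the fixed length's near edge. Leave alone.
- tape: Tape measure, 66 x 36 x 62 mm, on the loose length (it rides along with it). Leave alone.
- shims: Open carton of wood shims, 90 x 60 x 35 mm, on the loose length (it rides along). Leave alone.
- mug: White mug, 95 mm high, on the counter. Leave alone.
- shaker: Glass shaker, 100 mm high, on the counter. Leave alone.
- spice: Spice jar, 110 mm high, on the counter. Leave alone.

How it is judged:
By the outcome, as a careful person would: the job done as asked, in the order asked, and still so for the second after the job is handed in, with the robot touching nothing.
It also fails if it takes over 72 s, if anything falls off the work surface, if the arm or the gripper's body presses on something with over 40 N, if the wrist force passes 120 N, or if a joint passes its speed limit or range.

## Working session

There is one attempt and no reset: what is moved stays moved. The work goes in short steps, Python scripts to look and compute and a tool call to move; the robot and the scene stay as the last step left them, time stands still between calls to the robot, and variables do not carry over. Pictures are saved under pics/ and viewed, at most 10 in all, crops included, and the job is handed in when it is done.

Besides the shell and the picture viewer there is one more tool, called after "Call:" by a JSON object that holds its "name" and its "arguments", one argument or row to a line. step_arm: Moves the arm, as the interface text tells. Its arguments: {"type":"object","properties":{"steps":{"type":"array"},"grip":{"type":"number"},"squeeze":{"type":"number"}},"required":["steps"]}

```bash
mkdir -p pics; ls
python3 - <<'E'
from rig import bot
import cv2,numpy as np
o=bot.get_obs();print(o)
ims=[]
for n in("scene","side"):
    f=bot.grab_frame(n);np.savez(f"{n}0.npz",**f)
    print(n,f["fx"],f["fy"],f["cx"],f["cy"],np.round(f["cam_to_world"],3).tolist())
    cv2.imwrite(f"pics/{n}0.png",cv2.resize(f["frame"][:,:,::-1],(800,600)))
E
```

```text
pics
{'time': 0.0, 'qpos': array([ 1.07122756,  0.38383018,  0.04380484,  1.59961622, -0.01789845,
        1.16119083, -0.04991882]), 'joint_velocities': array([-2.14846894e-03, -2.13377101e-05, -1.25526919e-03, -9.53765786e-04,
       -7.72772429e-04, -2.53072876e-03,  4.71934979e-04]), 'joint_torque': array([-3.27497935e-05, -4.33459246e+01,  1.02439452e+00, -2.49513745e+01,
        1.05117360e-02,  1.12751205e-02,  1.01374584e-05]), 'tcp_pos': array([ 0.2538142 , -0.59735196,  0.22987024]), 'tcp_rot': array([-3.13894335e+00,  1.32900904e-04,  4.01856818e-01]), 'force': array([-0.29306123,  0.11658075, -0.64552859]), 'moment': array([-0.0040639 ,  0.02171792, -0.01173288]), 'gripper_force': 0.0, 'finger_gap': 0.08522783943382183}
scene 385.5892483397781 385.5892483397781 256.16351484600926 186.97771167274232 [[0.875, 0.384, -0.294, 0.936], [0.483, -0.676, 0.556, -0.738], [0.015, -0.629, -0.778, 1.08], [0.0, 0.0, 0.0, 1.0]]
side 496.8799160209292 496.8799160209292 264.0345070210383 197.5334829989089 [[0.937, -0.21, 0.278, 0.018], [-0.348, -0.568, 0.746, -1.438], [0.001, -0.796, -0.606, 1.22], [0.0, 0.0, 0.0, 1.0]]
```

View pics/scene0.png

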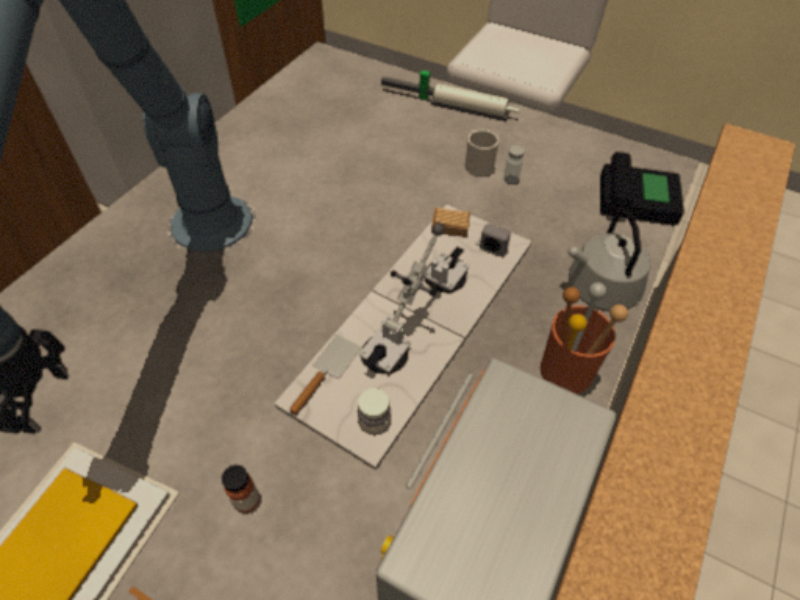

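View pics/side0.png

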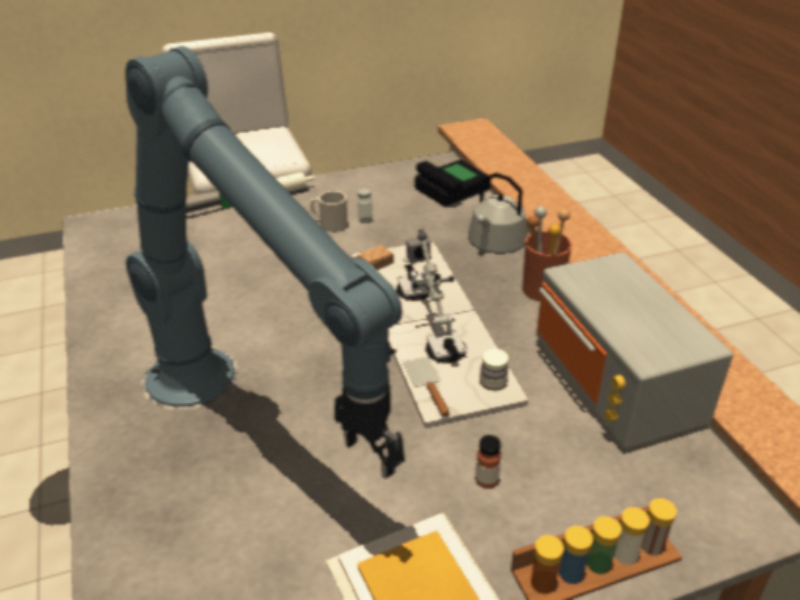

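The scene view shows the ledge with top corners near (277,405), (378,462), (530,242) and (448,207). The seam runs (372,291)–(463,337), the hinge is near (390,335), the hub near (408,285) and the ball near (437,230). The side view shows the turnbuckle at (430,270).

```bash
cat > h.py <<'E'
import numpy as np,cv2
from rig import bot
class V:
    def __init__(s,f,T=None):
        s.f=f; s.T=np.array(f["cam_to_world"]) if T is None else T
    def ray(s,p):
        f=s.f; d=s.T[:3,:3]@np.array([(p[0]-f["cx"])/f["fx"],(p[1]-f["cy"])/f["fy"],1]); return s.T[:3,3],d
    def onplane(s,p,n,c):
        o,d=s.ray(p); n=np.array(n,float); return o+d*((c-n@o)/(n@d))
    def proj(s,X):
        q=np.linalg.inv(s.T)@np.append(X,1); return s.f["fx"]*q[0]/q[2]+s.f["cx"],s.f["fy"]*q[1]/q[2]+s.f["cy"]
def fixed(n): return V({k:v for k,v in np.load(n).items()})
E
python3 - <<'E'
from h import *
S=fixed("scene0.npz")
im=S.f["frame"]; hsv=cv2.cvtColor(im,cv2.COLOR_RGB2HSV)
m=((im.min(2)>165)).astype(np.uint8)*255
m=cv2.morphologyEx(m,cv2.MORPH_CLOSE,np.ones((5,5)))
x0,y0,x1,y1=170,125,345,305
mm=np.zeros_like(m);mm[y0:y1,x0:x1]=m[y0:y1,x0:x1]
cs,_=cv2.findContours(mm,cv2.RETR_EXTERNAL,cv2.CHAIN_APPROX_NONE)
for c in sorted(cs,key=cv2.contourArea)[-3:]:
    print(cv2.contourArea(c),cv2.boundingRect(c),(cv2.approxPolyDP(cv2.convexHull(c),4,True)[:,0]/.64).round().tolist())
for p in [(277,405),(378,465),(530,242),(448,207),(372,291),(463,337)]:
    print(p,S.onplane(np.array(p)*.64,[0,0,1],.02).round(3))
a=im[120:310,170:350,::-1]
cv2.imwrite("pics/c1.png",cv2.resize(im[130:250,210:320,::-1],(550,600),interpolation=cv2.INTER_CUBIC))
E
```

```text
0.0 (237, 188, 1, 1) [[370.0, 294.0]]
0.0 (286, 132, 1, 1) [[447.0, 206.0]]
196.5 (230, 249, 18, 16) [[381.0, 391.0], [384.0, 406.0], [366.0, 411.0], [359.0, 397.0]]
(277, 405) [ 0.463 -0.348  0.02 ]
(378, 465) [ 0.697 -0.358  0.02 ]
(530, 242) [0.735 0.313 0.02 ]
(448, 207) [0.507 0.325 0.02 ]
(372, 291) [ 0.478 -0.009  0.02 ]
(463, 337) [ 0.712 -0.022  0.02 ]
```

View pics/c1.png

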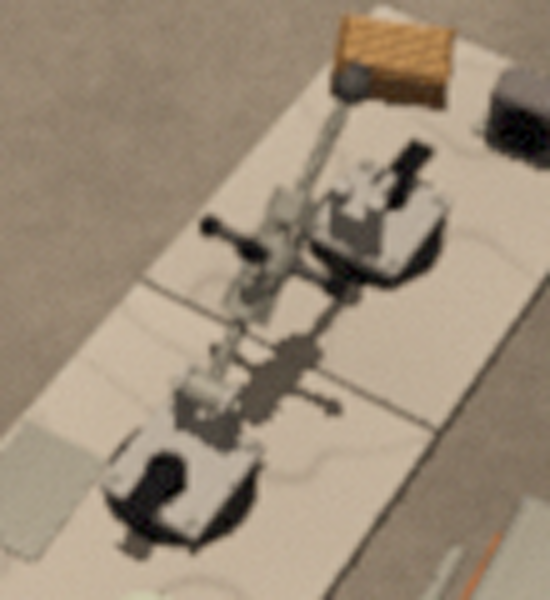

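The crop shows the raised turnbuckle: ball at crop (352,83), hinge cheeks near (205,385), a spoke ball at (210,225), an end-on spoke at (255,250), the lug at (360,190) and the seam at (145,275)–(435,430).

```bash
cat >> h.py <<'E'
YAW=-0.057; O=np.array([.595,-.0165,0]); ex=np.array([np.cos(YAW),np.sin(YAW),0]); ey=np.array([-np.sin(YAW),np.cos(YAW),0])
def L(P): d=np.asarray(P)-O; return np.array([d@ex,d@ey,d[2]])
def W(l): return O+l[0]*ex+l[1]*ey+np.array([0,0,l[2]])
E
python3 - <<'E'
from h import *
S=fixed("scene0.npz")
c=lambda x,y:(210+x/5,130+y/5)
for n,p in dict(ball=(352,83),hinge=(205,385),spoke=(210,225),rod=(325,140),hub=(270,255),bodyend=(290,205),bodynear=(250,300)).items():
    print(n,(L(S.onplane(c(*p),ex,ex@O))*1000).round())
g=W([0,.068,0]); o=bot.get_obs(); print(g,o["tcp_rot"])
E
```

```text
ball [ -0.  72. 221.]
hinge [  0. -98.  96.]
spoke [  0. -93. 246.]
rod [  0.  41. 196.]
hub [  0. -22. 148.]
bodyend [  0.   0. 174.]
bodynear [  0. -45. 126.]
[0.5988739  0.05138956 0.        ] [-3.13919820e+00  8.44865767e-05  4.01881338e-01]
```

Call:
{"name": "step_arm", "arguments": {
  "steps": [
    {"tx": 0,"ty": 0,"tz": -0.04},
    {"tx": 0.555,"ty": -0.428,"tz": -0.04,"yaw": 0.459},
    {"tx": 0.555,"ty": -0.428,"tz": -0.04,"yaw": 0.459},
    {"tx": 0.555,"ty": -0.428,"tz": -0.04,"yaw": 0.459},
    {"tx": 0.555,"ty": -0.428,"tz": -0.04,"yaw": 0.459},
    {"tx": 0.555,"ty": -0.428,"tz": -0.04,"yaw": 0.459},
    {"tx": 0.555,"ty": -0.428,"tz": -0.04,"yaw": 0.459},
    {"tx": 0.555,"ty": -0.428,"tz": -0.04,"yaw": 0.459},
    {"tx": 0.555,"ty": -0.428,"tz": -0.04,"yaw": 0.459},
    {"tx": 0.555,"ty": -0.428,"tz": -0.04,"yaw": 0.459}
  ],
  "grip": 1,
  "squeeze": 40
}}

```text
invalid input
```

Call:
{"name": "step_arm", "arguments": {
  "steps": [
    {"tx": 0.0,"ty": 0.0,"tz": -0.04,"yaw": 0.0},
    {"tx": 0.033,"ty": -0.025,"tz": -0.04,"yaw": 0.1}
  ],
  "grip": 1.0,
  "squeeze": 40
}}

```text
time: 0.27
tcp_pos: [0.2677, -0.5719, 0.2764]
tcp_rot: [3.129, 0.005, 0.287]
force: [-0.7, -2.7, 4.1]
finger_gap: 0.064
gripper_force: 0.0
```

Call:
{"name": "step_arm", "arguments": {
  "steps": [
    {"tx": 0.029,"ty": -0.0275,"tz": 0.0,"yaw": 0.1},
    {"tx": 0.058,"ty": -0.055,"tz": 0.0,"yaw": 0.2},
    {"tx": 0.087,"ty": -0.0825,"tz": 0.0,"yaw": 0.3},
    {"tx": 0.116,"ty": -0.11,"tz": 0.0,"yaw": 0.359},
    {"tx": 0.145,"ty": -0.1375,"tz": 0.0,"yaw": 0.359},
    {"tx": 0.174,"ty": -0.165,"tz": 0.0,"yaw": 0.359},
    {"tx": 0.203,"ty": -0.1925,"tz": 0.0,"yaw": 0.359},
    {"tx": 0.232,"ty": -0.22,"tz": 0.0,"yaw": 0.359},
    {"tx": 0.261,"ty": -0.2475,"tz": 0.0,"yaw": 0.359},
    {"tx": 0.29,"ty": -0.275,"tz": 0.0,"yaw": 0.359}
  ]
}}

```text
time: 1.1
tcp_pos: [0.4701, -0.2116, 0.2709]
tcp_rot: [-3.142, 0.001, -0.057]
force: [0.5, -0.4, 0.3]
finger_gap: 0.0001
gripper_force: 0.0
```

Call:
{"name": "step_arm", "arguments": {
  "steps": [
    {"tx": 0.0165,"ty": -0.0335,"tz": 0.0,"yaw": 0.0},
    {"tx": 0.033,"ty": -0.067,"tz": 0.0,"yaw": 0.0},
    {"tx": 0.049,"ty": -0.1,"tz": 0.0,"yaw": 0.0},
    {"tx": 0.0655,"ty": -0.1335,"tz": 0.0,"yaw": 0.0},
    {"tx": 0.082,"ty": -0.167,"tz": 0.0,"yaw": 0.0},
    {"tx": 0.098,"ty": -0.2,"tz": 0.0,"yaw": 0.0},
    {"tx": 0.114,"ty": -0.2325,"tz": 0.0,"yaw": 0.0},
    {"tx": 0.114,"ty": -0.2325,"tz": 0.0,"yaw": 0.0}
  ]
}}

```text
time: 1.77
tcp_pos: [0.5987, 0.0231, 0.2709]
tcp_rot: [-3.134, -0.001, -0.044]
force: [-0.0, 1.1, -0.0]
finger_gap: 0.0003
gripper_force: 0.0
```

```bash
cat >> h.py <<'E'
from scipy.spatial.transform import Rotation as Ro
def wrist():
    o=bot.get_obs(); f=bot.grab_frame("wrist"); T=np.eye(4); T[:3,:3]=Ro.from_euler("xyz",o["tcp_rot"]).as_matrix(); T[:3,3]=o["tcp_pos"]
    return V(f,T@np.array(f["mount"]))
def save(v,n): np.savez(n+".npz",T=v.T,**v.f); cv2.imwrite(f"pics/{n}.png",cv2.resize(v.f["frame"][:,:,::-1],(800,600)))
def loadw(n):
    d=dict(np.load(n+".npz")); T=d.pop("T"); return V(d,T)
E
python3 - <<'E'
from h import *
v=wrist(); save(v,"w1"); print(v.T.round(3).tolist(), L(bot.get_obs()["tcp_pos"]), np.round(v.f["mount"],3).tolist())
E
```

```text
[[-0.043, -0.953, -0.301, 0.676], [-0.999, 0.039, 0.02, 0.02], [-0.007, 0.302, -0.953, 0.413], [0.0, 0.0, 0.0, 1.0]] [0.000534   0.03539578 0.27067836] [[0.002, -0.953, -0.303, 0.077], [1.0, 0.001, 0.001, -0.001], [-0.001, -0.303, 0.953, -0.142], [0.0, 0.0, 0.0, 1.0]]
```

View pics/w1.png

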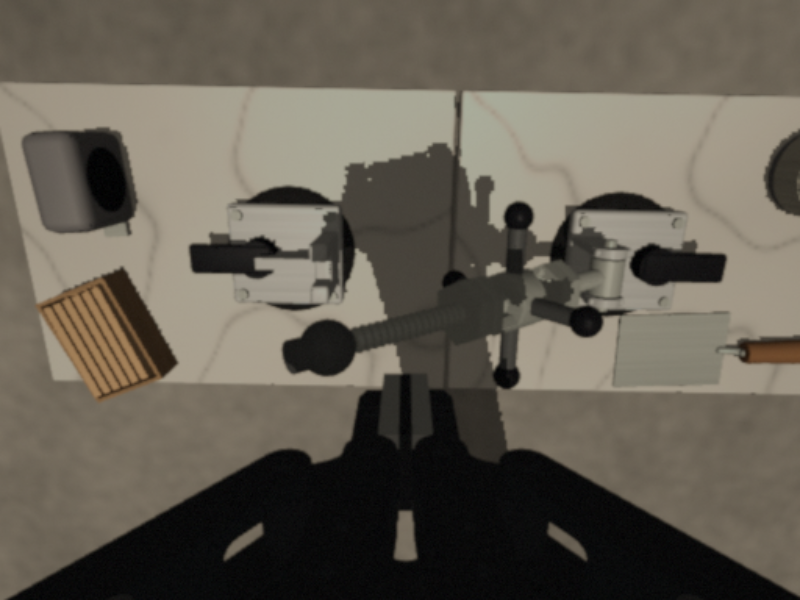

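The wrist view from above shows the ball at (327,348). The spoke balls are: far (519,214), near (507,377), upper (587,322), lower (454,281). The hinge pin is near (611,265), the seam runs (458,91)–(448,388), and the lug horns are near (300,262).

Run:
```python
from h import *
v=loadw("w1"); q=lambda p:np.array(p)*.64
top=lambda p:v.onplane(q(p),[0,0,1],.02)
for n,p in dict(sf=(458,91),sn=(448,388),nl=(52,380),nr=(800,394),fl=(5,83),fr=(800,97)).items(): print(n,top(p).round(4),(L(top(p))*1e3).round(1))
for n,p in dict(ball=(327,348),hinge=(611,265),rodmid=(412,329),hub=(513,297),upsp=(587,322),low=(454,281)).items(): print(n,(L(v.onplane(q(p),ex,ex@O))*1e3).round(1))
print(L(v.onplane(q((300,275)),[0,0,1],.098)).round(4))
# slot horn plane z=.098; two-view ball
S=fixed("scene0.npz")
def tri(a,b):
    (o1,d1),(o2,d2)=a,b; t=np.linalg.lstsq(np.c_[d1,-d2],o2-o1,rcond=None)[0]; return (o1+d1*t[0]+o2+d2*t[1])/2,np.linalg.norm(o1+d1*t[0]-o2-d2*t[1])
print([np.round(L(x)*1e3,1) if i==0 else x for i,x in enumerate(tri(v.ray(q((327,348))),S.ray((280.4,146.6))))])
```

```text
sf [ 0.7108 -0.0173  0.02  ] [115.6   5.8  20. ]
sn [ 0.4727 -0.006   0.02  ] [-122.7    3.5   20. ]
nl [0.4939 0.3369 0.02  ] [-121.1  347.1   20. ]
nr [ 0.4551 -0.3103  0.02  ] [-123.  -301.3   20. ]
fl [0.7304 0.3105 0.02  ] [116.5 334.2  20. ]
fr [ 0.696  -0.2642  0.02  ] [ 115.  -241.5   20. ]
ball [ -0.   72.5 226.6]
hinge [  -0.  -101.7   69.8]
rodmid [ -0.   38.2 203.4]
hub [  0.  -17.1 151.3]
upsp [  0.  -44.1 190.3]
low [  0.   12.3 119.6]
[-0.0034  0.11    0.098 ]
[array([ -1.7,  73.6, 219.8]), np.float64(0.0021931912633310372)]
```

Call:
{"name": "step_arm", "arguments": {
  "steps": [
    {"tx": -0.003,"ty": -0.003,"tz": 0.035,"yaw": 0.0},
    {"tx": -0.003,"ty": -0.003,"tz": 0.066,"yaw": 0.0},
    {"tx": -0.003,"ty": -0.01,"tz": 0.08,"yaw": 0.0},
    {"tx": -0.003,"ty": -0.018,"tz": 0.0925,"yaw": 0.0},
    {"tx": -0.003,"ty": -0.023,"tz": 0.105,"yaw": 0.0},
    {"tx": -0.003,"ty": -0.028,"tz": 0.1175,"yaw": 0.0},
    {"tx": -0.003,"ty": -0.032,"tz": 0.13,"yaw": 0.0},
    {"tx": -0.003,"ty": -0.035,"tz": 0.143,"yaw": 0.0}
  ]
}}

```text
time: 2.48
tcp_pos: [0.5965, 0.0483, 0.1279]
tcp_rot: [-3.141, -0.001, -0.057]
force: [-0.5, -0.6, 0.9]
finger_gap: -0.0
gripper_force: 0.7
```

Call:
{"name": "step_arm", "arguments": {
  "steps": [
    {"tx": 0.0,"ty": -0.001,"tz": 0.008,"yaw": 0.0},
    {"tx": 0.0,"ty": -0.002,"tz": 0.016,"yaw": 0.0},
    {"tx": 0.0,"ty": -0.003,"tz": 0.024,"yaw": 0.0}
  ]
}}

```text
time: 2.73
tcp_pos: [0.5968, 0.0508, 0.1039]
tcp_rot: [-3.141, -0.001, -0.057]
force: [0.0, 0.4, 1.2]
finger_gap: 0.0
gripper_force: 0.5
```

```bash
sed -i 's/^YAW=.*O=np.array(\[[^]]*\])/YAW=-0.059; O=np.array([.592,-.0135,0])/' h.py
python3 - <<'E'
from h import *
v=wrist(); save(v,"w2"); o=bot.get_obs(); print(L(o["tcp_pos"]),o["tcp_pos"],o["force"])
E
```

```text
[-0.0003724   0.06418459  0.1020697 ] [0.59541294 0.05059487 0.1020697 ] [-0.07318568  0.78435271 -0.99161343]
```

View pics/w2.png

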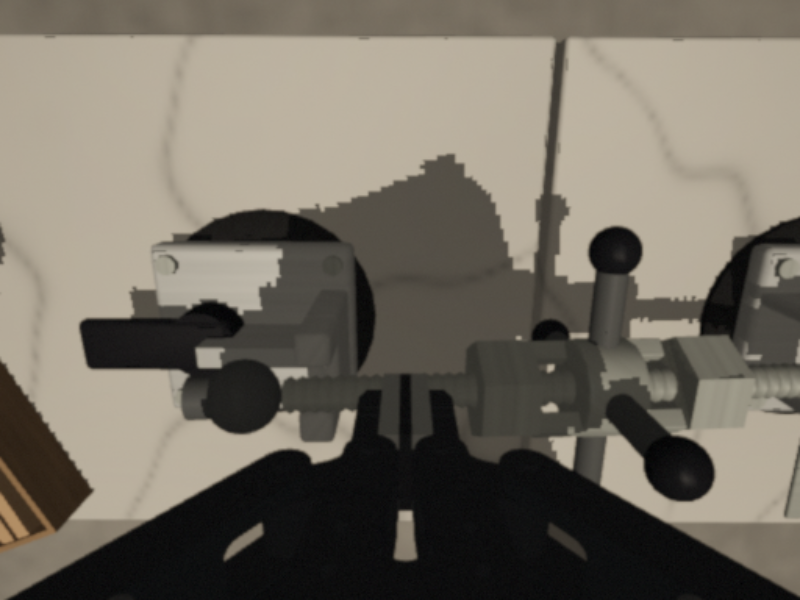

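The turnbuckle is following the fingers down: ball at (240,395), lug horn at (320,370), hub at (612,375), upper spoke ball at (680,468). I'll press to the stop.

Call:
{"name": "step_arm", "arguments": {
  "steps": [
    {"tx": 0.0,"ty": -0.001,"tz": 0.004,"yaw": 0.0},
    {"tx": 0.0,"ty": -0.001,"tz": 0.008,"yaw": 0.0},
    {"tx": 0.0,"ty": -0.001,"tz": 0.011,"yaw": 0.0},
    {"tx": 0.0,"ty": -0.001,"tz": 0.014,"yaw": 0.0},
    {"tx": 0.0,"ty": -0.001,"tz": 0.014,"yaw": 0.0}
  ]
}}

```text
time: 3.2
tcp_pos: [0.5969, 0.0512, 0.0911]
tcp_rot: [3.142, -0.001, -0.057]
force: [-1.7, -0.4, 2.6]
finger_gap: -0.0004
gripper_force: 1.3
```

Call:
{"name": "step_arm", "arguments": {
  "steps": [
    {"tx": 0.0,"ty": 0.0,"tz": 0.003,"yaw": 0.0},
    {"tx": 0.0,"ty": 0.0,"tz": 0.005,"yaw": 0.0},
    {"tx": 0.0,"ty": 0.0,"tz": 0.006,"yaw": 0.0},
    {"tx": 0.0,"ty": 0.0,"tz": 0.006,"yaw": 0.0}
  ]
}}

```text
time: 3.53
tcp_pos: [0.5976, 0.0513, 0.0892]
tcp_rot: [3.141, -0.002, -0.058]
force: [-8.5, -0.7, 20.8]
finger_gap: 0.0002
gripper_force: 10.5
```

Call:
{"name": "step_arm", "arguments": {
  "steps": [
    {"tx": 0.0,"ty": 0.0,"tz": -0.03,"yaw": 0.0},
    {"tx": 0.0,"ty": 0.0,"tz": -0.07,"yaw": 0.0},
    {"tx": 0.0,"ty": 0.02,"tz": -0.1,"yaw": 0.0},
    {"tx": -0.01,"ty": 0.05,"tz": -0.12,"yaw": 0.0},
    {"tx": -0.02,"ty": 0.065,"tz": -0.13,"yaw": 0.0},
    {"tx": -0.02,"ty": 0.065,"tz": -0.13,"yaw": 0.0},
    {"tx": -0.02,"ty": 0.065,"tz": -0.13,"yaw": 0.0}
  ]
}}

```text
time: 4.12
tcp_pos: [0.5729, -0.0144, 0.2152]
tcp_rot: [3.141, -0.002, -0.061]
force: [-0.4, 0.8, -0.4]
finger_gap: -0.0002
gripper_force: 0.0
```

Run:
```python
from h import *
v=wrist(); save(v,"w3"); o=bot.get_obs(); print(L(o["tcp_pos"]),o["tcp_pos"],o["force"])
```

```text
[-0.0194684  -0.00027308  0.21426555] [ 0.57254938 -0.01262464  0.21426555] [ 0.0091244  -0.21675208 -0.46251446]
```

View pics/w3.png

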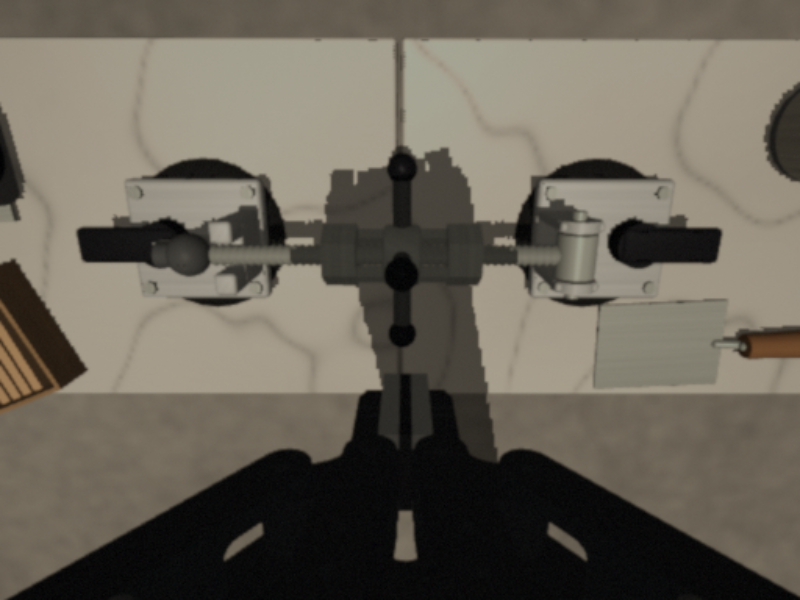

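The turnbuckle is down: rod in the slot at (237,255), ball at (187,255) behind the lug. Spoke balls are far (402,165), up (401,273) and near (402,332).

```bash
cat >> h.py <<'E'
from scipy.optimize import least_squares
def phase(v,obs,guess):
    # obs: list of (k,(u,v)) spoke k at phase+k*90deg from up toward +x; fit phase, x0, y0
    def r(p):
        out=[]
        for k,u in obs:
            a=p[0]+k*np.pi/2; out+=list(np.subtract(v.proj(W([p[1]+.046*np.sin(a),p[2],.086+.046*np.cos(a)])),u))
        return out
    s=least_squares(r,[guess,0,0]); return s.x.round(4),np.abs(s.fun).max().round(1)
E
python3 - <<'E'
from h import *
v=loadw("w3"); q=lambda x,y:(x*.64,y*.64)
print(phase(v,[(0,q(401,273)),(1,q(402,165)),(-1,q(402,332))],0))
for p in [(187,255),(237,255),(578,255),(402,240)]: print((L(v.onplane(q(*p),[0,0,1],.086))*1e3).round(1))
E
```

```text
(array([0.0033, 0.0014, 0.0006]), np.float64(0.6))
[1.000e-01 1.189e+02 8.600e+01]
[ 0.1 91.4 86. ]
[  0.  -96.4  86. ]
[ 8.4  0.5 86. ]
```

Call:
{"name": "step_arm", "arguments": {
  "steps": [
    {"tx": -0.009,"ty": 0.0,"tz": 0.035,"yaw": 0.0},
    {"tx": -0.009,"ty": 0.0,"tz": 0.07,"yaw": 0.0},
    {"tx": -0.009,"ty": 0.0,"tz": 0.106,"yaw": 0.0},
    {"tx": -0.009,"ty": 0.0,"tz": 0.106,"yaw": 0.0},
    {"tx": 0.0,"ty": 0.0,"tz": 0.106,"yaw": 0.0},
    {"tx": 0.009,"ty": 0.0,"tz": 0.106,"yaw": 0.0},
    {"tx": 0.018,"ty": 0.0,"tz": 0.106,"yaw": 0.0},
    {"tx": 0.027,"ty": 0.0,"tz": 0.106,"yaw": 0.0}
  ]
}}

```text
time: 4.83
tcp_pos: [0.5988, -0.0132, 0.1092]
tcp_rot: [-3.141, 0.004, -0.057]
force: [-5.4, 1.2, 0.1]
finger_gap: 0.0002
gripper_force: 2.3
```

Call:
{"name": "step_arm", "arguments": {
  "steps": [
    {"tx": 0.009,"ty": 0.0,"tz": 0.0,"yaw": 0.0},
    {"tx": 0.011,"ty": 0.0,"tz": 0.0,"yaw": 0.0},
    {"tx": 0.004,"ty": 0.0,"tz": -0.02,"yaw": 0.0},
    {"tx": 0.0,"ty": 0.0,"tz": -0.055,"yaw": 0.0},
    {"tx": -0.03,"ty": 0.0,"tz": -0.06,"yaw": 0.0},
    {"tx": -0.066,"ty": 0.0,"tz": -0.06,"yaw": 0.0},
    {"tx": -0.068,"ty": 0.0,"tz": -0.03,"yaw": 0.0},
    {"tx": -0.068,"ty": 0.0,"tz": 0.0,"yaw": 0.0},
    {"tx": -0.068,"ty": 0.0,"tz": 0.0,"yaw": 0.0}
  ]
}}

```text
time: 5.58
tcp_pos: [0.5299, -0.0106, 0.1062]
tcp_rot: [3.141, 0.003, -0.057]
force: [-1.5, -0.3, -0.0]
finger_gap: -0.0001
gripper_force: 0.0
```

Run:
```python
from h import *
v=wrist(); save(v,"w4"); o=bot.get_obs(); print(L(o["tcp_pos"]),o["tcp_pos"],o["force"])
# predicted projection of balls for phases
for a in (-.7,-.5,-.3): print(a,[np.round(np.array(v.proj(W([.0012+.046*np.sin(a+k*np.pi/2),0,.086+.046*np.cos(a+k*np.pi/2)])))).tolist() for k in(0,1)])
im=v.f["frame"]; g=im.max(2); m=(g<45).astype(np.uint8)*255
m=cv2.morphologyEx(m,cv2.MORPH_OPEN,cv2.getStructuringElement(cv2.MORPH_ELLIPSE,(9,9)))
n,l,s,c=cv2.connectedComponentsWithStats(m)
for i in range(1,n): print(s[i].tolist(),c[i].round(1).tolist())
```

```text
[-0.06067216 -0.00048984  0.10799004] [ 0.53140452 -0.01041141  0.10799004] [ 0.30992696 -0.4790573   1.20865652]
-0.7 [[260.0, 201.0], [261.0, 32.0]]
-0.5 [[261.0, 187.0], [261.0, 21.0]]
-0.3 [[261.0, 169.0], [261.0, 16.0]]
[243, 5, 39, 45, 1386] [261.7, 27.1]
[23, 34, 67, 15, 816] [55.7, 42.0]
[422, 35, 67, 16, 813] [455.2, 44.0]
[119, 69, 24, 42, 626] [129.1, 92.3]
[370, 73, 23, 40, 599] [382.5, 94.8]
[0, 92, 29, 13, 246] [12.5, 97.1]
[477, 94, 35, 50, 1477] [495.8, 118.9]
[38, 107, 10, 10, 73] [42.4, 111.4]
[40, 129, 11, 12, 93] [45.0, 134.5]
[127, 134, 14, 22, 228] [133.0, 143.5]
[372, 135, 14, 18, 188] [378.7, 143.0]
[242, 137, 39, 79, 2042] [260.7, 179.7]
[10, 239, 499, 145, 33092] [259.0, 340.0]
```

View pics/w4.png

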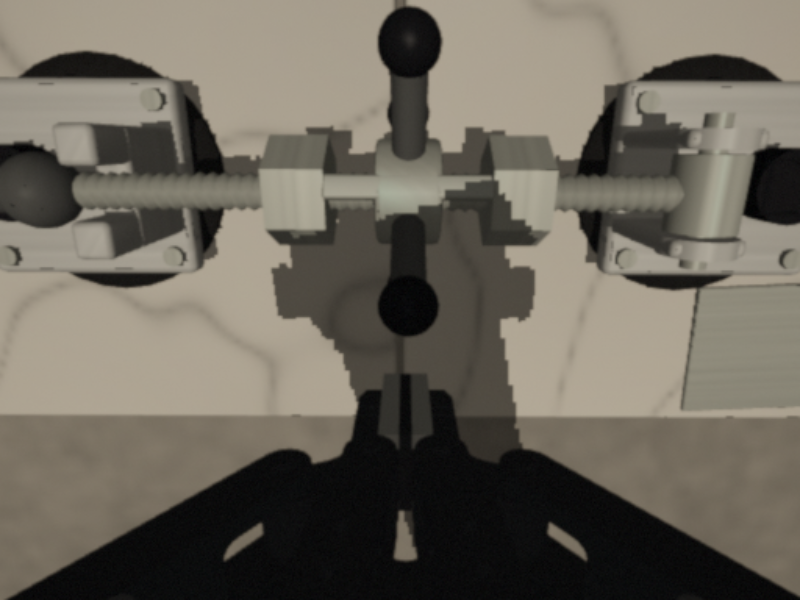

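The up spoke ball is at (408,305), so the phase is ≈ -0.61 and the screw ≈ 2.53. Next comes a second stroke.

Call:
{"name": "step_arm", "arguments": {
  "steps": [
    {"tx": 0.01,"ty": 0.0,"tz": 0.0,"yaw": 0.0},
    {"tx": 0.02,"ty": 0.0,"tz": 0.0,"yaw": 0.0},
    {"tx": 0.03,"ty": 0.0,"tz": 0.0,"yaw": 0.0},
    {"tx": 0.04,"ty": 0.0,"tz": 0.0,"yaw": 0.0},
    {"tx": 0.05,"ty": 0.0,"tz": 0.0,"yaw": 0.0},
    {"tx": 0.058,"ty": 0.0,"tz": 0.0,"yaw": 0.0},
    {"tx": 0.066,"ty": 0.0,"tz": 0.0,"yaw": 0.0},
    {"tx": 0.073,"ty": 0.0,"tz": 0.0,"yaw": 0.0},
    {"tx": 0.079,"ty": 0.0,"tz": 0.0,"yaw": 0.0},
    {"tx": 0.079,"ty": 0.0,"tz": 0.0,"yaw": 0.0}
  ]
}}

```text
time: 6.47
tcp_pos: [0.611, -0.0143, 0.1082]
tcp_rot: [-3.141, 0.002, -0.057]
force: [-3.6, -0.3, 0.6]
finger_gap: -0.0002
gripper_force: 1.9
```

Call:
{"name": "step_arm", "arguments": {
  "steps": [
    {"tx": -0.006,"ty": 0.0,"tz": -0.02,"yaw": 0.0},
    {"tx": -0.01,"ty": 0.0,"tz": -0.055,"yaw": 0.0},
    {"tx": -0.04,"ty": 0.0,"tz": -0.06,"yaw": 0.0},
    {"tx": -0.076,"ty": 0.0,"tz": -0.06,"yaw": 0.0},
    {"tx": -0.079,"ty": 0.0,"tz": -0.03,"yaw": 0.0},
    {"tx": -0.079,"ty": 0.0,"tz": 0.0,"yaw": 0.0},
    {"tx": -0.079,"ty": 0.0,"tz": 0.0,"yaw": 0.0},
    {"tx": -0.079,"ty": 0.0,"tz": 0.0,"yaw": 0.0}
  ]
}}

```text
time: 7.13
tcp_pos: [0.5324, -0.0102, 0.1081]
tcp_rot: [-3.141, -0.0, -0.057]
force: [0.7, 0.3, -0.1]
finger_gap: 0.0001
gripper_force: 0.0
```

```bash
cat >> h.py <<'E'
def look(n):
    v=wrist(); save(v,n); o=bot.get_obs(); print("tcp",(L(o["tcp_pos"])*1e3).round(1),"F",o["force"].round(1))
    g=v.f["frame"].max(2); m=(g<45).astype(np.uint8)*255; m[235:]=0
    m=cv2.morphologyEx(m,cv2.MORPH_OPEN,cv2.getStructuringElement(cv2.MORPH_ELLIPSE,(23,23)))
    n,l,s,c=cv2.connectedComponentsWithStats(m); obs=[]
    for i in range(1,n):
        if abs(c[i][0]-261)<15: print(s[i].tolist(),c[i].round(1)); obs.append(c[i])
    if len(obs)==2:
        obs.sort(key=lambda p:p[1])
        for gs in (-1.2,-.6,0): print(phase(v,[(1,obs[0]),(0,obs[1])],gs))
    print("pred0",[(a,int(v.proj(W([.0012+.046*np.sin(a),0,.086+.046*np.cos(a)]))[1])) for a in np.arange(-1,.3,.1).round(1)])
E
python3 -c "
from h import *
look('w5')"
```

```text
tcp [-58.2   0.  109.5] F [0.4 0.  1.6]
[249, 170, 37, 49, 1350] [266.5 195.4]
pred0 [(np.float64(-1.0), 215), (np.float64(-0.9), 213), (np.float64(-0.8), 209), (np.float64(-0.7), 204), (np.float64(-0.6), 198), (np.float64(-0.5), 191), (np.float64(-0.4), 183), (np.float64(-0.3), 173), (np.float64(-0.2), 162), (np.float64(-0.1), 150), (np.float64(-0.0), 138), (np.float64(0.1), 125), (np.float64(0.2), 112)]
```

Phase ≈ -0.58, so the screw is ≈ 4.13. I push the third stroke in short pieces with the tip higher, watching the force.

Call:
{"name": "step_arm", "arguments": {
  "steps": [
    {"tx": 0.008,"ty": 0.0,"tz": -0.007,"yaw": 0.0},
    {"tx": 0.016,"ty": 0.0,"tz": -0.007,"yaw": 0.0},
    {"tx": 0.024,"ty": 0.0,"tz": -0.007,"yaw": 0.0},
    {"tx": 0.032,"ty": 0.0,"tz": -0.007,"yaw": 0.0},
    {"tx": 0.034,"ty": 0.0,"tz": -0.007,"yaw": 0.0},
    {"tx": 0.034,"ty": 0.0,"tz": -0.007,"yaw": 0.0}
  ]
}}

```text
time: 7.68
tcp_pos: [0.5664, -0.0131, 0.1168]
tcp_rot: [3.14, 0.001, -0.058]
force: [-4.3, -1.2, 3.2]
finger_gap: -0.0001
gripper_force: 2.1
```

Call:
{"name": "step_arm", "arguments": {
  "steps": [
    {"tx": 0.004,"ty": 0.0,"tz": 0.0,"yaw": 0.0},
    {"tx": 0.008,"ty": 0.0,"tz": 0.0,"yaw": 0.0},
    {"tx": 0.008,"ty": 0.0,"tz": 0.0,"yaw": 0.0}
  ]
}}

```text
time: 7.93
tcp_pos: [0.5746, -0.0133, 0.1164]
tcp_rot: [3.141, -0.0, -0.058]
force: [-3.0, -2.2, 1.9]
finger_gap: 0.0003
gripper_force: 1.8
```

Call:
{"name": "step_arm", "arguments": {
  "steps": [
    {"tx": 0.003,"ty": 0.0,"tz": 0.0,"yaw": 0.0},
    {"tx": 0.006,"ty": 0.0,"tz": 0.0,"yaw": 0.0},
    {"tx": 0.006,"ty": 0.0,"tz": 0.0,"yaw": 0.0}
  ]
}}

```text
time: 8.18
tcp_pos: [0.5804, -0.0134, 0.1159]
tcp_rot: [3.141, -0.001, -0.058]
force: [-3.3, -1.3, 2.4]
finger_gap: -0.0003
gripper_force: 1.6
```

Call:
{"name": "step_arm", "arguments": {
  "steps": [
    {"tx": 0.003,"ty": 0.0,"tz": 0.0,"yaw": 0.0},
    {"tx": 0.006,"ty": 0.0,"tz": 0.0,"yaw": 0.0},
    {"tx": 0.006,"ty": 0.0,"tz": 0.0,"yaw": 0.0}
  ]
}}

```text
time: 8.43
tcp_pos: [0.5859, -0.0135, 0.1152]
tcp_rot: [3.142, 0.0, -0.057]
force: [-3.0, -0.6, 0.7]
finger_gap: -0.0003
gripper_force: 1.7
```

Call:
{"name": "step_arm", "arguments": {
  "steps": [
    {"tx": 0.003,"ty": 0.0,"tz": 0.0,"yaw": 0.0},
    {"tx": 0.006,"ty": 0.0,"tz": 0.0,"yaw": 0.0},
    {"tx": 0.006,"ty": 0.0,"tz": 0.0,"yaw": 0.0}
  ]
}}

```text
time: 8.68
tcp_pos: [0.5898, -0.0137, 0.1144]
tcp_rot: [3.141, 0.005, -0.057]
force: [-6.6, -1.3, 3.0]
finger_gap: -0.0002
gripper_force: 3.5
```

Call:
{"name": "step_arm", "arguments": {
  "steps": [
    {"tx": 0.002,"ty": 0.0,"tz": 0.0,"yaw": 0.0},
    {"tx": 0.002,"ty": 0.0,"tz": 0.0,"yaw": 0.0}
  ]
}}

```text
time: 8.85
tcp_pos: [0.5907, -0.0139, 0.1142]
tcp_rot: [3.141, 0.007, -0.057]
force: [-8.3, -0.8, 3.2]
finger_gap: -0.0002
gripper_force: 4.3
```

Call:
{"name": "step_arm", "arguments": {
  "steps": [
    {"tx": 0.002,"ty": 0.0,"tz": 0.0,"yaw": 0.0},
    {"tx": 0.002,"ty": 0.0,"tz": 0.0,"yaw": 0.0}
  ]
}}

```text
time: 9.02
tcp_pos: [0.5918, -0.0138, 0.1139]
tcp_rot: [3.141, 0.009, -0.057]
force: [-8.8, -0.7, 3.0]
finger_gap: 0.0004
gripper_force: 5.0
```

Call:
{"name": "step_arm", "arguments": {
  "steps": [
    {"tx": 0.002,"ty": 0.0,"tz": 0.0,"yaw": 0.0},
    {"tx": 0.003,"ty": 0.0,"tz": 0.0,"yaw": 0.0},
    {"tx": 0.003,"ty": 0.0,"tz": 0.0,"yaw": 0.0}
  ]
}}

```text
time: 9.27
tcp_pos: [0.5934, -0.0139, 0.1135]
tcp_rot: [3.14, 0.012, -0.057]
force: [-10.3, -1.2, 4.1]
finger_gap: 0.0003
gripper_force: 6.0
```

Run:
```python
from h import *
v=wrist(); save(v,'w6'); o=bot.get_obs(); print(L(o["tcp_pos"]),o["force"],o["moment"])
cv2.imwrite("pics/w6c.png",cv2.resize(v.f["frame"][0:240,130:400,::-1],(675,600)))
for th in np.arange(.3,.9,.1): print(round(th,1),[np.round(v.proj(W([.0012+.046*np.sin(a),0,.086+.046*np.cos(a)]))).tolist() for a in (th,th-np.pi/2)])
```

```text
[ 0.00140999 -0.000301    0.11347767] [-11.79207889  -2.02706077   4.62595074] [-0.2576787   2.37428789 -0.07632107]
0.3 [[261.0, 247.0], [260.0, 312.0]]
0.4 [[261.0, 236.0], [260.0, 314.0]]
0.5 [[261.0, 226.0], [260.0, 316.0]]
0.6 [[261.0, 215.0], [260.0, 318.0]]
0.7 [[261.0, 205.0], [261.0, 318.0]]
0.8 [[261.0, 196.0], [261.0, 317.0]]
0.9 [[261.0, 187.0], [261.0, 316.0]]
```

View pics/w6c.png

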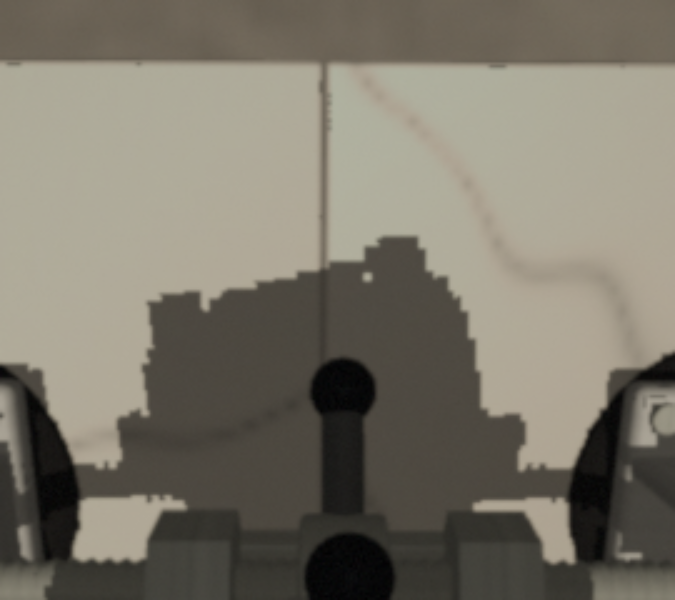

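The view shows the seam reduced to a thin line at crop (325,70–270) and the upper ball at (348,577), so phase ≈ 0.46 and the screw ≈ 5.17. I'll measure the seam width numerically.

```bash
cat >> h.py <<'E'
def seam(n):
    v=loadw(n); g=cv2.cvtColor(v.f["frame"],cv2.COLOR_RGB2GRAY).astype(float); out=[]
    for lx in np.arange(.06,.112,.004):
        us=np.arange(-.012,.0121,.0005); P=np.array([v.proj(W([lx,y,.02])) for y in us],np.float32)
        if P[:,1].min()<1: continue
        pr=cv2.remap(g.astype(np.float32),P[:,:1],P[:,1:],cv2.INTER_LINEAR).ravel()
        b=np.median(pr); d=np.clip(1-pr/b-.03,0,None); out.append((d.sum()*.5,us[d.argmax()]*1e3,d.max()))
    return np.median(out,0).round(2),len(out)
E
python3 - <<'E'
from h import *
for n in("w1","w2","w3","w4","w5","w6"):
    try: print(n,seam(n))
    except Exception as e: print(n,e)
E
```

```text
w1 (array([2.49, 2.5 , 0.52]), 13)
w2 (array([2.68, 3.5 , 0.63]), 13)
w3 (array([2.  , 3.5 , 0.44]), 13)
w4 (array([1.13, 6.5 , 0.35]), 3)
w5 (array([1.34, 0.5 , 0.44]), 4)
w6 (array([0.61, 1.  , 0.32]), 13)
```

Call:
{"name": "step_arm", "arguments": {
  "steps": [
    {"tx": 0.002,"ty": 0.0,"tz": 0.0,"yaw": 0.0},
    {"tx": 0.004,"ty": 0.0,"tz": -0.001,"yaw": 0.0},
    {"tx": 0.004,"ty": 0.0,"tz": -0.001,"yaw": 0.0},
    {"tx": 0.004,"ty": 0.0,"tz": -0.001,"yaw": 0.0}
  ]
}}

```text
time: 9.65
tcp_pos: [0.5951, -0.0141, 0.1131]
tcp_rot: [3.14, 0.017, -0.057]
force: [-12.8, -1.1, 2.6]
finger_gap: -0.0
gripper_force: 6.3
```

```bash
cat >> h.py <<'E'
def torque():
    # contact at front-bottom corner of the finger on the spoke
    o=bot.get_obs(); l=L(o["tcp_pos"]); f=o["force"]; fx=-(f@ex); fz=f[2]
    c=np.array([l[0]+.011-.0012,l[2]-.086])
    th=np.arctan2(c[0],c[1]); R=np.hypot(*c); th+=np.arcsin(.005/R); r=np.sqrt(R*R-.005**2)
    print("x,z",(l*1e3).round(1),"F",f.round(1),"theta",th.round(3),"r",r.round(4),"T cross",round(fx*c[1]+fz*c[0],3),"eq40",round((fx*c[1]+fz*c[0])/.04,1),"frictionless eq",round(fx/np.cos(th)*r/.04,1))
E
python3 - <<'E'
from h import *
v=wrist(); save(v,'w7'); torque(); print(seam('w7'))
E
```

```text
x,z [  3.1  -0.4 113.2] F [-12.9  -0.2   3.2] theta 0.611 r 0.0297 T cross 0.39 eq40 9.8 frictionless eq 11.6
(array([0.61, 1.  , 0.33]), 13)
```

Call:
{"name": "step_arm", "arguments": {
  "steps": [
    {"tx": 0.002,"ty": 0.0,"tz": 0.0,"yaw": 0.0},
    {"tx": 0.004,"ty": 0.0,"tz": 0.0,"yaw": 0.0},
    {"tx": 0.006,"ty": 0.0,"tz": 0.0,"yaw": 0.0},
    {"tx": 0.006,"ty": 0.0,"tz": 0.0,"yaw": 0.0},
    {"tx": 0.006,"ty": 0.0,"tz": 0.0,"yaw": 0.0}
  ]
}}

```text
time: 10.12
tcp_pos: [0.5984, -0.0143, 0.1119]
tcp_rot: [3.14, 0.023, -0.057]
force: [-15.5, -0.5, 2.8]
finger_gap: -0.0
gripper_force: 7.2
```

Run:
```python
from h import *
v=wrist(); save(v,'w8'); torque(); print(seam('w8'))
```

```text
x,z [  6.4  -0.5 111.9] F [-16.4  -0.5   2.8] theta 0.724 r 0.0301 T cross 0.467 eq40 11.7 frictionless eq 16.4
(array([0.62, 1.  , 0.32]), 13)
```

Call:
{"name": "step_arm", "arguments": {
  "steps": [
    {"tx": 0.002,"ty": 0.0,"tz": 0.0,"yaw": 0.0},
    {"tx": 0.004,"ty": 0.0,"tz": 0.0,"yaw": 0.0},
    {"tx": 0.005,"ty": 0.0,"tz": 0.0,"yaw": 0.0},
    {"tx": 0.005,"ty": 0.0,"tz": 0.0,"yaw": 0.0},
    {"tx": 0.005,"ty": 0.0,"tz": 0.0,"yaw": 0.0}
  ]
}}

```text
time: 10.58
tcp_pos: [0.6005, -0.0145, 0.1108]
tcp_rot: [3.139, 0.03, -0.057]
force: [-19.7, -0.5, 2.8]
finger_gap: -0.0001
gripper_force: 8.7
```

Run:
```python
from h import *
v=wrist(); save(v,'w9'); torque(); print(seam('w9'))
```

```text
x,z [  8.5  -0.5 110.8] F [-19.4  -0.5   4.2] theta 0.798 r 0.0304 T cross 0.557 eq40 13.9 frictionless eq 21.1
(array([0.62, 1.  , 0.32]), 13)
```

Call:
{"name": "step_arm", "arguments": {
  "steps": [
    {"tx": -0.015,"ty": 0.0,"tz": 0.0,"yaw": 0.0},
    {"tx": -0.024,"ty": 0.0,"tz": -0.01,"yaw": 0.0},
    {"tx": -0.024,"ty": 0.0,"tz": -0.045,"yaw": 0.0},
    {"tx": -0.05,"ty": 0.0,"tz": -0.06,"yaw": 0.0},
    {"tx": -0.088,"ty": 0.0,"tz": -0.06,"yaw": 0.0},
    {"tx": -0.095,"ty": 0.0,"tz": -0.03,"yaw": 0.0},
    {"tx": -0.095,"ty": 0.0,"tz": 0.0,"yaw": 0.0},
    {"tx": -0.095,"ty": 0.0,"tz": 0.0,"yaw": 0.0}
  ]
}}

```text
time: 11.3
tcp_pos: [0.5155, -0.009, 0.1123]
tcp_rot: [-3.141, 0.005, -0.056]
force: [-0.9, 0.1, -0.5]
finger_gap: -0.0001
gripper_force: 0.0
```

Run:
```python
from h import *
look('w10')
```

```text
tcp [-74.9   0.2 114.3] F [-0.2 -0.6  0.6]
[256, 3, 35, 29, 801] [272.4  17.2]
[254, 130, 34, 63, 1563] [269.7 163. ]
(array([-1.2559,  0.0112, -0.0032]), np.float64(1.2))
(array([-0.2926, -0.0127, -0.0033]), np.float64(1.6))
(array([-0.2926, -0.0127, -0.0033]), np.float64(1.6))
pred0 [(np.float64(-1.0), 178), (np.float64(-0.9), 174), (np.float64(-0.8), 170), (np.float64(-0.7), 164), (np.float64(-0.6), 156), (np.float64(-0.5), 148), (np.float64(-0.4), 138), (np.float64(-0.3), 128), (np.float64(-0.2), 116), (np.float64(-0.1), 103), (np.float64(-0.0), 90), (np.float64(0.1), 77), (np.float64(0.2), 63)]
```

View pics/w10.png

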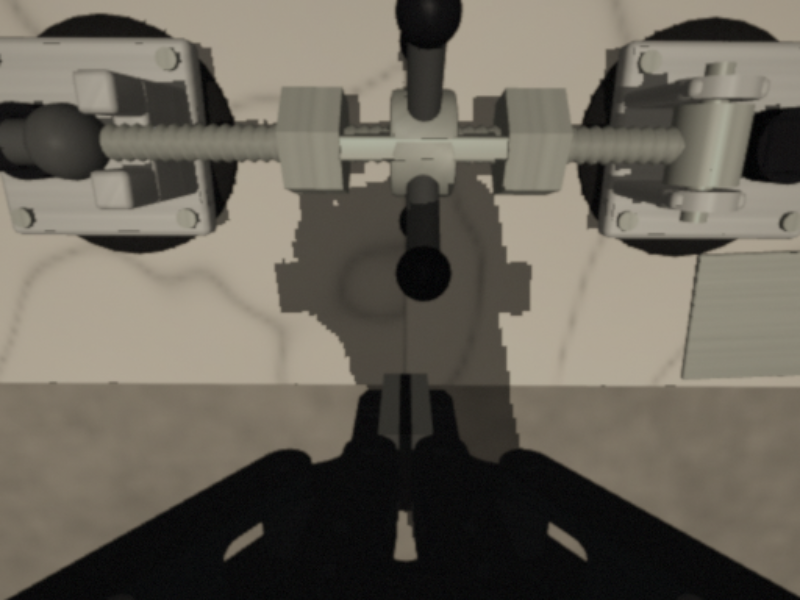

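The seam is closed, the ball bears on the lug at (65,140), and the up spoke ball is at (424,273), so the screw is ≈ 5.38. I'll make one check push at a longer lever to confirm snugness.

Call:
{"name": "step_arm", "arguments": {
  "steps": [
    {"tx": 0.0,"ty": 0.0,"tz": -0.035,"yaw": 0.0},
    {"tx": 0.02,"ty": 0.0,"tz": -0.06,"yaw": 0.0},
    {"tx": 0.055,"ty": 0.0,"tz": -0.06,"yaw": 0.0},
    {"tx": 0.07,"ty": 0.0,"tz": -0.035,"yaw": 0.0},
    {"tx": 0.07,"ty": 0.0,"tz": -0.002,"yaw": 0.0},
    {"tx": 0.07,"ty": 0.0,"tz": -0.002,"yaw": 0.0},
    {"tx": 0.078,"ty": 0.0,"tz": -0.002,"yaw": 0.0},
    {"tx": 0.086,"ty": 0.0,"tz": -0.002,"yaw": 0.0},
    {"tx": 0.09,"ty": 0.0,"tz": -0.002,"yaw": 0.0},
    {"tx": 0.09,"ty": 0.0,"tz": -0.002,"yaw": 0.0}
  ]
}}

```text
time: 12.18
tcp_pos: [0.607, -0.0139, 0.1196]
tcp_rot: [-3.142, 0.005, -0.057]
force: [-7.0, 0.2, 1.7]
finger_gap: -0.0
gripper_force: 3.3
```

```bash
python3 -c "
from h import *
torque()"
```

```text
x,z [ 15.    0.5 119.6] F [-7.   0.2  1.7] theta 0.757 r 0.0415 T cross 0.277 eq40 6.9 frictionless eq 9.9
```

Call:
{"name": "step_arm", "arguments": {
  "steps": [
    {"tx": 0.003,"ty": 0.0,"tz": 0.0,"yaw": 0.0},
    {"tx": 0.003,"ty": 0.0,"tz": 0.0,"yaw": 0.0},
    {"tx": 0.003,"ty": 0.0,"tz": 0.0,"yaw": 0.0}
  ]
}}

```text
time: 12.43
tcp_pos: [0.6076, -0.0139, 0.1192]
tcp_rot: [3.141, 0.01, -0.057]
force: [-10.6, 0.6, 4.0]
finger_gap: -0.0002
gripper_force: 5.3
```

```bash
python3 -c "
from h import *
torque()"
```

```text
x,z [ 15.6   0.5 119.2] F [-10.6   0.6   4. ] theta 0.773 r 0.0415 T cross 0.454 eq40 11.4 frictionless eq 15.4
```

Call:
{"name": "step_arm", "arguments": {
  "steps": [
    {"tx": 0.002,"ty": 0.0,"tz": 0.0,"yaw": 0.0},
    {"tx": 0.002,"ty": 0.0,"tz": 0.0,"yaw": 0.0},
    {"tx": 0.002,"ty": 0.0,"tz": 0.0,"yaw": 0.0}
  ]
}}

```text
time: 12.68
tcp_pos: [0.6079, -0.0138, 0.119]
tcp_rot: [3.141, 0.014, -0.057]
force: [-13.0, 2.1, 4.6]
finger_gap: -0.0
gripper_force: 7.0
```

```bash
python3 -c "
from h import *
torque()"
```

```text
x,z [ 15.9   0.6 119. ] F [-13.    2.1   4.6] theta 0.782 r 0.0415 T cross 0.551 eq40 13.8 frictionless eq 19.2
```

Call:
{"name": "step_arm", "arguments": {
  "steps": [
    {"tx": 0.001,"ty": 0.0,"tz": 0.0,"yaw": 0.0},
    {"tx": 0.001,"ty": 0.0,"tz": 0.0,"yaw": 0.0},
    {"tx": 0.001,"ty": 0.0,"tz": 0.0,"yaw": 0.0}
  ]
}}

```text
time: 12.93
tcp_pos: [0.6089, -0.014, 0.1185]
tcp_rot: [3.141, 0.013, -0.057]
force: [-12.9, 1.7, 2.8]
finger_gap: 0.0004
gripper_force: 6.1
```

```bash
python3 -c "
from h import *
torque()"
```

```text
x,z [ 16.9   0.5 118.5] F [-12.9   1.7   2.8] theta 0.806 r 0.0417 T cross 0.498 eq40 12.4 frictionless eq 19.6
```

The screw breaks away at about 13 N equivalent. A small nudge will centre it in the snug band.

Call:
{"name": "step_arm", "arguments": {
  "steps": [
    {"tx": 0.001,"ty": 0.0,"tz": 0.0,"yaw": 0.0},
    {"tx": 0.002,"ty": 0.0,"tz": 0.0,"yaw": 0.0},
    {"tx": 0.0025,"ty": 0.0,"tz": 0.0,"yaw": 0.0},
    {"tx": 0.0025,"ty": 0.0,"tz": 0.0,"yaw": 0.0}
  ]
}}

```text
time: 13.27
tcp_pos: [0.6093, -0.0139, 0.1182]
tcp_rot: [3.14, 0.018, -0.057]
force: [-15.0, 0.9, 6.4]
finger_gap: -0.0003
gripper_force: 8.3
```

```bash
python3 -c "
from h import *
torque()"
```

```text
x,z [ 17.3   0.6 118.2] F [-15.    0.9   6.4] theta 0.819 r 0.0417 T cross 0.657 eq40 16.4 frictionless eq 23.0
```

That reads about 15–16 N equivalent, inside the snug band. I'll back off and retreat clear.

Call:
{"name": "step_arm", "arguments": {
  "steps": [
    {"tx": -0.01,"ty": 0.0,"tz": 0.0,"yaw": 0.0},
    {"tx": -0.018,"ty": 0.0,"tz": -0.005,"yaw": 0.0},
    {"tx": -0.018,"ty": 0.0,"tz": -0.045,"yaw": 0.0},
    {"tx": -0.018,"ty": 0.0,"tz": -0.085,"yaw": 0.0},
    {"tx": -0.045,"ty": 0.0,"tz": -0.105,"yaw": 0.0},
    {"tx": -0.045,"ty": 0.0,"tz": -0.105,"yaw": 0.0},
    {"tx": -0.045,"ty": 0.0,"tz": -0.105,"yaw": 0.0}
  ]
}}

```text
time: 13.85
tcp_pos: [0.5745, -0.0122, 0.228]
tcp_rot: [3.141, -0.009, -0.057]
force: [-0.3, -0.1, -0.2]
finger_gap: -0.0002
gripper_force: 0.0
```

Run:
```python
from h import *
look('w11'); print(seam('w11'))
v=loadw('w11')
for n in('tcp',): pass
for nm,y in (('ball',None),): pass
```

```text
tcp [-1.840e+01 -2.000e-01  2.257e+02] F [ 0.2 -0.4 -0. ]
pred0 [(np.float64(-1.0), 211), (np.float64(-0.9), 210), (np.float64(-0.8), 208), (np.float64(-0.7), 205), (np.float64(-0.6), 202), (np.float64(-0.5), 198), (np.float64(-0.4), 194), (np.float64(-0.3), 189), (np.float64(-0.2), 184), (np.float64(-0.1), 179), (np.float64(-0.0), 173), (np.float64(0.1), 167), (np.float64(0.2), 161)]
(array([0.57, 1.  , 0.25]), 13)
```

View pics/w11.png

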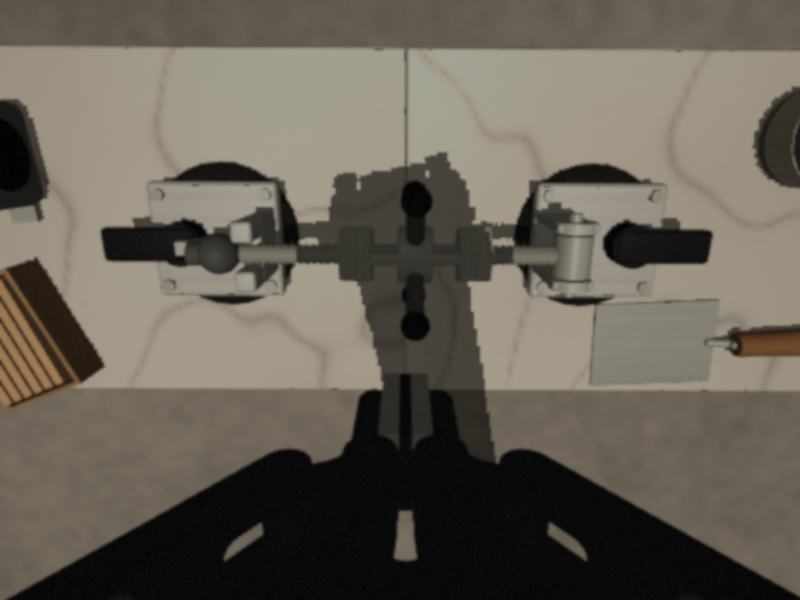

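The seam is a hairline at (407,50–160), the rod lies in the lug at (245,253) with the ball at (220,252) behind it, and the arm is clear.

```bash
python3 -c "
from rig import bot
print(bot.hand_in())"
```

```text
the job is handed in; nothing more can be done
None
```

The job is handed in: the turnbuckle is down in the lug with the ball head behind it, the seam is closed to a hairline, and the screw is snug at an estimated 15–16 N at 40 mm; the arm ended clear of everything, at about 14 s.

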